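# Tuck the specimen tray under the shaker's lip and snap it down

### The job

Load the steel specimen tray into the tray dock of the shaker: push it down the two sloping loading rails until its far edge is tucked under the steel retaining lip, then press its near edge down until the tray lies flat in the pan and the orange spring catch has snapped out over its rim. Work gently, keep the three coupons in the tray, and leave the roll of tape, the white-capped sample cup and the black rubber stopper by the dock where they are.

Things in the scene. Friction and masses are not known exactly. Their poses are not given: they have to be found in the camera images.
- tray_dock: Low blue shaker with an aluminium tray pan and a loading chute, fixed to the bench. Origin: on the bench under the pan's centre; z up; +y is the way the tray is pushed in, chute to lip (the robot's left, give or take 0.35 rad). In mm in this frame: pan floor z = 30, inside x = -69 to 69, y = -102.5 (sills) to 102.5 (back stop), side walls up to z = 51.
- dock_lip (a point): Middle of the free edge of the steel retaining lip, on its underside: at x 0, y 93.5, z 54.5 mm in the dock's frame. The lip runs from here 9 mm back to the back stop, across the whole pan. The tray's far edge belongs under it, against the back stop.
- dock_sill (a point): Middle of the line between the two sills, at their height: x 0, y -102.5, z 63 mm in the dock's frame. From here two rails (x = 37 to 69 mm either side, with cheeks outside) climb away to -y at 0.25 rad, to y = -252, z = 101 mm. The gap between them, 74 mm wide, is open for a hand or closed fingers: nothing there is higher than z = 41 mm.
- dock_catch (a joint): Orange spring catch at the sills: two wedge noses 53 mm either side of the middle. Value: m pressed back towards the chute, 0 fully out, 0.012 its end; spring 6 N + 0.6 N/mm. Out, the noses reach 8 mm over the pan, undersides at z = 52.5 mm. The near edge, pushed off the rails, rests on their sloping tops; pressed down with 6 to 12 N it drives them back and they snap out over the rim.
- specimen_tray: Shallow open steel tray, 133 x 203 mm over its rolled rim, 21 mm high (solid walls 130 x 200 mm outside, 2 mm thick, 19 mm high), 0.28 kg. Origin: centre of its underside; x across, y along its length to the far end (towards the lip), z up out of the tray. It starts lying on the sloping rails, held by friction, its far end about 65 mm past the sills. Pushed on, it tips a little over the sills.
- tray_far_edge (a point): Middle of the top of the tray's far end wall (the edge to tuck under the lip): 100 mm along y and 19 mm above the tray's origin.
- tray_near_edge (a point): Middle of the top of the tray's near end wall (the edge to push on and then to press down): 100 mm along -y and 19 mm above the tray's origin.
- coupon_0: White moulded seal coupon shaped like a dog bone, 96 x 25 x 8 mm, loose in the tray, lying across it. Origin: centre of its underside.
- coupon_1: Light grey seal coupon of the same shape, loose in the tray.
- coupon_2: Blue seal coupon of the same shape, loose in the tray.
- tape_roll: Roll of cream masking tape lying flat beside the dock on the side away from the robot, 96 mm across, 25 mm high. Origin: centre of its underside. Not to be disturbed.
- sample_cup: Clear plastic sample cup with a white screw cap, standing beside the chute on the side away from the robot, 52 mm across, 64 mm high. Origin: centre of its underside. Not to be disturbed.
- rubber_stopper: Black rubber stopper standing beside the dock on the robot's side, 33 mm across, 28 mm high. Origin: centre of its underside. Not to be disturbed.

How it is judged (in metres and radians):
On the way:
1. the tray's far edge is tucked under the lip while its near edge is still up (y of tray_far_edge in the frame of tray_dock above 0.0965 m and z of tray_far_edge in the frame of tray_dock below 0.0545 m and angle between specimen_tray's own z axis and vertical above 0.08 rad), for 0.1 s.
At the end, for the whole second after the job is handed in: The tray lies flat (within 0.025 rad) and at rest on the pan floor (within 3 mm), its far edge at least 2 mm under the lip, the catch sprung back out over its near rim (within 2 mm of fully out), and the three coupons lie in the tray (angle between specimen_tray's own z axis and vertical below 0.025 rad and z of specimen_tray in the frame of tray_dock between 0.026 and 0.033 m and y of tray_far_edge in the frame of tray_dock above 0.0955 m and value of joint dock_catch below 0.002 m and linear speed of specimen_tray below 0.02 m/s and z of coupon_0 in the frame of specimen_tray between -0.004 and 0.03 m and y of coupon_0 in the frame of specimen_tray between -0.1 and 0.1 m and x of coupon_0 in the frame of specimen_tray between -0.065 and 0.065 m and z of coupon_1 in the frame of specimen_tray between -0.004 and 0.03 m and y of coupon_1 in the frame of specimen_tray between -0.1 and 0.1 m and x of coupon_1 in the frame of specimen_tray between -0.065 and 0.065 m and z of coupon_2 in the frame of specimen_tray between -0.004 and 0.03 m and y of coupon_2 in the frame of specimen_tray between -0.1 and 0.1 m and x of coupon_2 in the frame of specimen_tray between -0.065 and 0.065 m); the robot touches nothing.
It fails at once if a coupon is lifted or thrown out of the tray (z of any of coupon_0, coupon_1, coupon_2 in the frame of specimen_tray above 0.05 m or height (world z) of any of coupon_0, coupon_1, coupon_2 below 0.02 m).
It fails at once if the tray is rammed or crushed: more than 50 N from the robot (contact force between any of the fingers, the arm and specimen_tray above 50 N).
It fails at once if the tape, the cup or the stopper is moved by more than 15 mm, or the cup knocked over (distance of any of tape_roll, sample_cup, rubber_stopper from where it was at the start of the episode above 0.015 m or angle between sample_cup's own z axis and vertical above 0.4 rad).
It also fails if it takes over 42 s, if anything falls off the work surface, if the arm or the gripper's body presses on something with over 40 N, if the wrist force passes 120 N, or if a joint passes its speed limit or range.

### The arm

A 6-joint arm with a two-finger parallel gripper is mounted at the origin on a cart in front of the work surface, level with it; the furniture and walls round the work are solid. World frame = base frame: x ahead of the robot, y to its left, z up, the work surface at z = 0. Lengths are in mm, angles in rad, forces in N, time in s.
With the tool pointing down it reaches from about 350 to 875 mm from the base axis. Payload 4.2 kg.
Tool frame: the origin (TCP) lies at the very end of the fingers, on their centre line; the grasp point (between the pads) lies 19 mm behind it (arm.grip_point_offset is the distance from the TCP to the grasp point, in mm); z points along the fingers, y is the direction in which the jaws open and shut (so a half turn about z gives the same grasp; the last joint's range is limited). The gripper opens to 85 mm and grips with 20 to 120 N. Pads are 22 mm wide; open, the fingers measure 114 mm over their backs; the gripper's body (76 mm by 85 mm) begins 54 mm behind the grasp point. The pads swing forward as they close: fully open they stand 13 mm farther back than shut.
Start: joints at [-1.046, 0.385, 0.008, 0, -1.194, -0.259], TCP at [164.192, -603.026, 231.312] pointing down, gripper open.
Joint ranges: [-3.14, 3.14], [-1.21, 2.06], [-1.07, 1.41], [-3.16, 2.05], [-2.99, -0.16], [-3.1, 3.1]. Speed limits (rad/s): [2.79, 2.79, 3.14, 3.14, 3.14, 3.14].

### API

Orientations are given as a unit quaternion [x, y, z, w].
In Python, from bench import arm gives the robot as it stands.
- The arm moves only by the tool drive_tool, never from a script. Its argument "steps" is a list of rows, each a list of 5 numbers: the shift along the tool's x, y, z in m, then the turn about the tool's z in degrees, then the finger opening in m, from 0 to 0.0854. A call has 1 to 20 rows; each row shifts and turns the commanded pose from where the row before left it, along the tool's axes as they then stand; what a row does not reach is not made up. A row lasts 1/10 s, in which the tool goes at most 50 mm and 8.59 degrees, less where a joint would pass 70% of its speed; a pose out of reach is approached as far as the arm can. A call is refused whole if a number of a shift passes 0.05 or a number of a turn 8.59, either way. A call with a gripper value outside its range is refused whole. The fingers move at their own pace and stop on an object; the grip force is fixed at half the most. Time passes only in rows, so rows that do not move let the fingers close. It gives the time, the measured TCP pose, the force and the opening at its end, in the units of the state.
- arm.read_state(): the state, without advancing time (a new reading comes with each control period).
- arm.get_image(name): name is "scene" or "top"; returns (picture, depth): 400x640x3 uint8, blue, green, red; 400x640 float32, mm along the optical axis (not along the pixel's ray), 0 where there is no reading.
- arm.camera_params(name): a dict with "K" (3x3 intrinsics, pixels), "dist" ([k1, k2, p1, p2, k3] as OpenCV has them; the pictures are not rectified), "world_to_cam" (4x4, takes a point from world to camera coordinates). Camera axes: x right, y up, looking along -z (the intrinsics and any distortion apply to the point x, -y, -z); pixel columns grow to the right and rows downward; lengths in mm; the calibration is good to about 2 mm. A picture is of the moment at which its call begins. camera_params takes no time and is no camera call.
- arm.job_done(): hands the job in, once; it reports no verdict.
The state is a dict: "clock": time; "joints": joint angles; "joint_vel": joint speeds; "joint_efforts": joint torques, N m; "position": TCP position; "ee_rot": TCP orientation; "contact_force": force on the tool from outside, world axes, zero at the start; "wrist_torque": the same for the moment, N m; "gripper_width": finger opening in mm.
Only numpy, scipy, OpenCV 4.12 (cv2) and the standard library are available. Lean on these libraries where they do the work, as an engineer would, in place of code of your own. Each camera call takes 0.05 s, during which the arm holds its last target.

## Working session

There is one attempt and no reset: what is moved stays moved. The work goes in short steps, Python scripts to look and compute and a tool call to move; the robot and the scene stay as the last step left them, time stands still between calls to the robot, and variables do not carry over. Pictures are saved under pics/ and viewed, and the job is handed in when it is done.

Besides the shell and the picture viewer there is one more tool, called as name([rows], argument=value, ...), one row to a line, values as JSON. drive_tool: Moves the arm, as the interface text tells. Its arguments: {"type":"object","properties":{"steps":{"type":"array"}},"required":["steps"]}

```bash
mkdir -p pics; ls; python3 - <<'E'
from bench import arm
import cv2,numpy as np
s=arm.read_state();print(s)
for n in ("scene","top"):
    im,d=arm.get_image(n);cv2.imwrite(f"pics/{n}0.png",im);np.save(f"pics/{n}0.npy",d)
    p=arm.camera_params(n);print(n,p)
E
```

```text
pics
{'clock': 0.0, 'joints': array([-1.04641422e+00,  3.85574727e-01,  6.64195682e-03, -4.91164995e-04,
       -1.19403002e+00, -2.58598920e-01]), 'joint_vel': array([ 4.43636773e-04,  1.92270562e-03,  5.68471591e-04,  3.12334787e-04,
       -7.71180128e-05, -3.68030292e-04]), 'joint_efforts': array([-9.57484008e-04, -3.92290521e+01,  1.88405210e+01,  4.18633237e+00,
       -4.65627600e-03, -2.01936942e-06]), 'position': array([ 164.02776575, -602.48663671,  230.21810774]), 'ee_rot': array([-1.32410905e-01,  9.91194293e-01,  1.08837397e-03, -2.02336498e-04]), 'contact_force': array([ 0.28867294, -0.47943675, -0.5602526 ]), 'wrist_torque': array([ 0.0045172 ,  0.04077703, -0.00800296]), 'gripper_width': 85.61770222339636}
scene {'K': array([[511.50093854,   0.        , 323.00105303],
       [  0.        , 511.50093854, 199.5646164 ],
       [  0.        ,   0.        ,   1.        ]]), 'dist': array([-0.11931873,  0.        ,  0.        ,  0.        ,  0.        ]), 'world_to_cam': array([[-4.56185680e-01, -8.89880445e-01, -2.72376281e-03,
         3.71776881e+02],
       [ 5.61158824e-01, -2.90043627e-01,  7.75226076e-01,
        -3.39384229e+02],
       [-6.90648536e-01,  3.52118571e-01,  6.31678013e-01,
        -8.27383863e+02],
       [ 0.00000000e+00,  0.00000000e+00,  0.00000000e+00,
         1.00000000e+00]])}
top {'K': array([[434.07005626,   0.        , 317.95921824],
       [  0.        , 434.07005626, 200.45253769],
       [  0.        ,   0.        ,   1.        ]]), 'dist': array([0.03571413, 0.        , 0.        , 0.        , 0.        ]), 'world_to_cam': array([[ 1.05447917e-02, -9.99686570e-01,  2.27061255e-02,
         1.25213365e+02],
       [ 9.90537689e-01,  1.35502456e-02,  1.36570414e-01,
        -5.70995271e+02],
       [-1.36835283e-01,  2.10511665e-02,  9.90370109e-01,
        -8.77622196e+02],
       [ 0.00000000e+00,  0.00000000e+00,  0.00000000e+00,
         1.00000000e+00]])}
```

View pics/scene0.png

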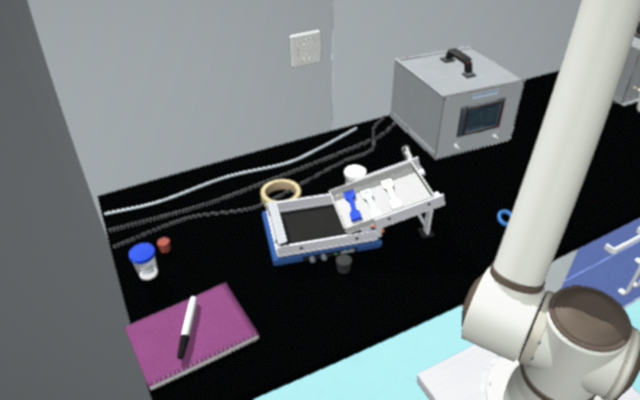

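View pics/top0.png

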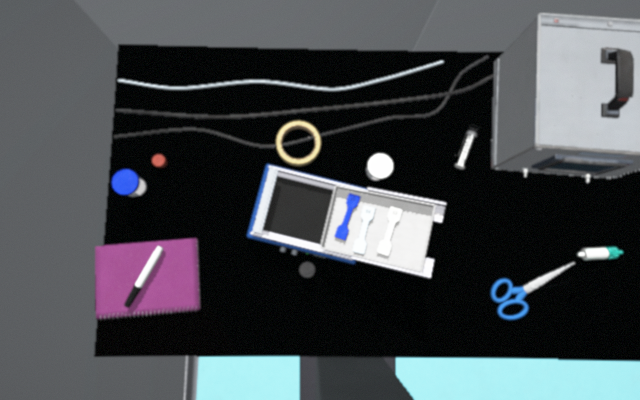

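Top view: the dock runs from (265,170)-(250,235) at its lip end to about (440,210)-(430,275) at the chute's end. The tray lies at (335-435, 190-275) with the coupons at (348,217), (364,228) and (390,230).

```bash
cat > h.py <<'E'
import numpy as np,cv2
from bench import arm
def ray(n,uv):
    p=arm.camera_params(n);K=p["K"];T=p["world_to_cam"]
    q=cv2.undistortPoints(np.array(uv,float).reshape(-1,1,2),K,p["dist"]).reshape(-1,2)
    d=np.c_[q[:,0],-q[:,1],-np.ones(len(q))]@T[:3,:3]
    o=-T[:3,:3].T@T[:3,3]
    return o,d
def onz(n,uv,z):
    o,d=ray(n,uv); return o+d*((z-o[2])/d[:,2])[:,None]
def dep(n,uv,d):
    o,r=ray(n,uv); uv=np.array(uv,int).reshape(-1,2)
    return o+r*d[uv[:,1],uv[:,0]][:,None]
def proj(n,P):
    p=arm.camera_params(n);T=p["world_to_cam"]
    c=np.asarray(P,float).reshape(-1,3)@T[:3,:3].T+T[:3,3]
    c=c*[1,-1,-1]
    return cv2.projectPoints(c,np.zeros(3),np.zeros(3),p["K"],p["dist"])[0].reshape(-1,2)
E
python3 - <<'E'
from h import *
t=cv2.imread("pics/top0.png");c=t[150:290,235:455];cv2.imwrite("pics/topz.png",cv2.resize(c,None,fx=3.6,fy=3.6,interpolation=cv2.INTER_CUBIC))
s=cv2.imread("pics/scene0.png");c=s[140:280,255:455];cv2.imwrite("pics/scz.png",cv2.resize(c,None,fx=4,fy=4,interpolation=cv2.INTER_CUBIC))
d=np.load("pics/top0.npy")
g=[(u,v) for v in (195,210,220,230,250) for u in (260,290,320,340,355,380,400,420,440)]
P=dep("top",g,d)
for a,b in zip(g,P): print(a,b.round(0))
E
```

```text
(260, 195) [581. 256.  25.]
(290, 195) [581. 191.  32.]
(320, 195) [582. 128.  29.]
(340, 195) [579.  87.  54.]
(355, 195) [577.  57.  70.]
(380, 195) [575.   9.  87.]
(400, 195) [574. -28. 103.]
(420, 195) [589. -93.   3.]
(440, 195) [ 590. -137.    4.]
(260, 210) [545. 251.  60.]
(290, 210) [549. 191.  31.]
(320, 210) [550. 127.  29.]
(340, 210) [548.  87.  53.]
(355, 210) [547.  57.  64.]
(380, 210) [547.   7.  73.]
(400, 210) [545. -29.  94.]
(420, 210) [546. -70.  91.]
(440, 210) [ 545. -106.  101.]
(260, 220) [525. 251.  56.]
(290, 220) [528. 190.  31.]
(320, 220) [529. 127.  32.]
(340, 220) [444. 151. 944.]
(355, 220) [527.  57.  64.]
(380, 220) [526.   8.  76.]
(400, 220) [526. -31.  83.]
(420, 220) [525. -68.  95.]
(440, 220) [ 525. -106.  102.]
(260, 230) [504. 250.  58.]
(290, 230) [507. 190.  30.]
(320, 230) [508. 127.  32.]
(340, 230) [506.  87.  66.]
(355, 230) [506.  57.  64.]
(380, 230) [506.   8.  77.]
(400, 230) [506. -30.  85.]
(420, 230) [506. -68.  93.]
(440, 230) [ 513. -136.   -1.]
(260, 250) [465. 255.  -1.]
(290, 250) [466. 191.   0.]
(320, 250) [465. 127.  57.]
(340, 250) [466.  87.  58.]
(355, 250) [466.  58.  76.]
(380, 250) [466.  10.  84.]
(400, 250) [466. -29.  88.]
(420, 250) [467. -67.  95.]
(440, 250) [ 470. -134.    3.]
```

```bash
echo
```

```text
(no output)
```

View pics/topz.png

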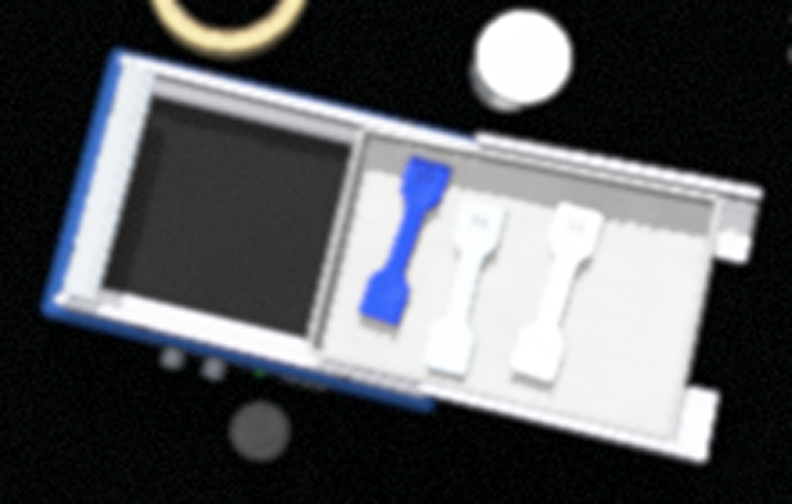

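View pics/scz.png

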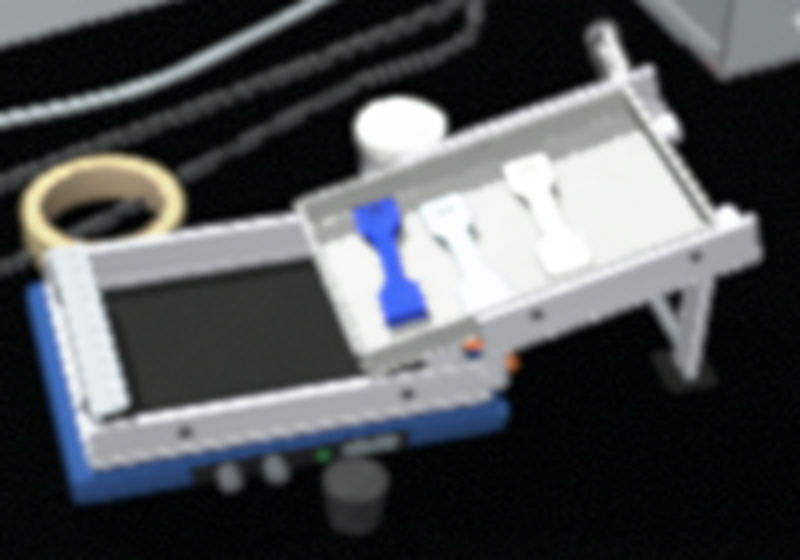

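```bash
python3 - <<'E'
from h import *
f=lambda a:[(235+(x+.5)/3.6-.5,150+(y+.5)/3.6-.5) for x,y in a]
def show(name,pts,z):
    P=onz("top",f(pts),z);d=P[1]-P[0]
    print(name,P.round(1).tolist(),"ang",np.arctan2(d[1],d[0]).round(4),"len",np.linalg.norm(d).round(1),"mid",P.mean(0).round(1))
show("lip edge",[(104,290),(155,72)],55.5)
show("wall up",[(160,80),(360,130)],51)
show("wall low",[(110,293),(310,340)],51)
show("wall up out",[(120,60),(475,142)],51)
show("chute cheek up",[(480,138),(760,190)],90)
show("tray far",[(316,348),(362,132)],70)
show("tray near",[(678,437),(717,200)],117)
show("rail ends",[(705,460),(762,190)],103)
d=np.load("pics/top0.npy")
u=np.array([(x,y) for y in range(150,290) for x in range(235,455)])
P=dep("top",u,d);np.save("pics/P.npy",P)
# bench height check
c=P[(P[:,2]<12)];print(np.median(c[:,2]))
# tilt plane fit tray floor whitish
im=cv2.imread("pics/top0.png")
E
```

```text
lip edge [[504.2, 243.0, 55.5], [630.6, 217.0, 55.5]] ang -0.2022 len 129.0 mid [567.4 230.   55.5]
wall up [[626.9, 214.4, 51.0], [599.1, 97.9, 51.0]] ang -1.8048 len 119.8 mid [613.  156.1  51. ]
wall low [[502.8, 240.0, 51.0], [477.4, 125.7, 51.0]] ang -1.7895 len 117.0 mid [490.1 182.8  51. ]
wall up out [[638.3, 237.8, 51.0], [593.0, 31.0, 51.0]] ang -1.7867 len 211.7 mid [615.7 134.4  51. ]
chute cheek up [[588.8, 33.5, 90.0], [561.8, -121.6, 90.0]] ang -1.7433 len 157.4 mid [575.3 -44.1  90. ]
tray far [[472.3, 122.9, 70.0], [594.7, 97.9, 70.0]] ang -0.2018 len 124.9 mid [533.5 110.4  70. ]
tray near [[426.8, -65.8, 117.0], [552.3, -89.7, 117.0]] ang -0.1884 len 127.8 mid [489.5 -77.8 117. ]
rail ends [[414.6, -83.6, 103.0], [560.0, -118.5, 103.0]] ang -0.2361 len 149.5 mid [ 487.3 -101.   103. ]
0.8555683549108153
```

```bash
python3 - <<'E'
from h import *
f=lambda x,y:(235+(x+.5)/3.6-.5,150+(y+.5)/3.6-.5)
g=lambda x,y:(255+(x+.5)/4-.5,140+(y+.5)/4-.5)
def tri(a,b):
    o1,d1=ray("top",f(*a));o2,d2=ray("scene",g(*b));d1=d1[0];d2=d2[0]
    s,*_=np.linalg.lstsq(np.c_[d1,-d2],o2-o1,rcond=None)
    p,q=o1+s[0]*d1,o2+s[1]*d2
    return (p+q)/2,np.linalg.norm(p-q)
for n,a,b in [("far up",(362,132),(297,203)),("far low",(316,348),(366,366)),("near up",(717,200),(624,88)),("near low",(678,437),(712,218)),
  ("lip up",(155,72),(86,250)),("lip low",(104,290),(130,411)),("cheek end up",(762,190),(655,68)),("cheek end low",(705,460),(760,215)),("cup",(523,58),(400,125)),("stopper",(260,430),(357,480))]:
    p,e=tri(a,b);print(n,p.round(1),e.round(1))
E
```

```text
far up [594.5  97.9  70.9] 0.1
far low [472.4 121.7  55.7] 1.7
near up [552.1 -90.5 116.3] 1.3
near low [427.9 -63.4 119.4] 4.1
lip up [629.7 215.5  55.4] 3.6
lip low [504.4 243.2  49.2] 0.9
cheek end up [ 557.  -114.4  119.7] 2.7
cheek end low [414.4 -79.  124.6] 3.4
cup [639.8   4.7  65.2] 0.7
stopper [425.6 152.5  27.4] 2.3
```

drive_tool([
  [0,0,0,-7.66,0.0],
  [0,0,0,-7.66,0.0],
  [0,0,0,-7.66,0.0],
  [0,0,0,-7.66,0.0],
  [0,0,0,-7.66,0.0],
  [0,0,0,-7.66,0.0],
  [0,0,0,-7.66,0.0],
  [0,0,0,-7.66,0.0],
  [-0.03,-0.01,0,0,0.0],
  [-0.04,-0.014,0,0,0.0],
  [-0.04,-0.014,0,0,0.0],
  [-0.04,-0.014,0,0,0.0],
  [-0.04,-0.014,0,0,0.0],
  [-0.04,-0.014,0,0,0.0],
  [-0.04,-0.014,0,0,0.0],
  [-0.04,-0.014,0,0,0.0],
  [-0.04,-0.014,0,0,0.0],
  [-0.03,-0.01,0,0,0.0],
])

```text
clock: 1.9
position: [381.9, -262.3, 231.2]
ee_rot: [-0.62, 0.785, 0.0, 0.0]
contact_force: [-0.0, -0.5, -0.4]
gripper_width: 0.0
```

drive_tool([
  [-0.03,-0.01,0,0,0.0],
  [-0.03,-0.011,0,0,0.0],
  [-0.03,-0.011,0,0,0.0],
  [-0.03,-0.011,0,0,0.0],
  [-0.026,-0.01,0.02,0,0.0],
  [-0.02,-0.009,0.03,0,0.0],
  [0,0,0.03,0,0.0],
  [0,0,0,0,0],
])

```text
clock: 2.7
position: [477.1, -116.7, 147.2]
ee_rot: [-0.619, 0.785, 0.003, -0.004]
contact_force: [-0.2, -0.6, -0.5]
gripper_width: -0.1
```

```bash
cat > snap.py <<'E'
import sys
from h import *
k=sys.argv[1]
a,da=arm.get_image("top");b,db=arm.get_image("scene")
cv2.imwrite(f"pics/t{k}.png",cv2.resize(a[140:300,235:455],None,fx=3.6,fy=3.6,interpolation=cv2.INTER_CUBIC))
cv2.imwrite(f"pics/s{k}.png",cv2.resize(b[120:280,255:455],None,fx=3.7,fy=3.7,interpolation=cv2.INTER_CUBIC))
np.save(f"pics/td{k}.npy",da);np.save(f"pics/sd{k}.npy",db)
s=arm.read_state();print(s["clock"],s["position"].round(1),s["contact_force"].round(1))
E
python3 snap.py 1
```

```text
2.8 [ 480.2 -117.6  151.5] [-0.1 -0.  -0. ]
```

View pics/t1.png

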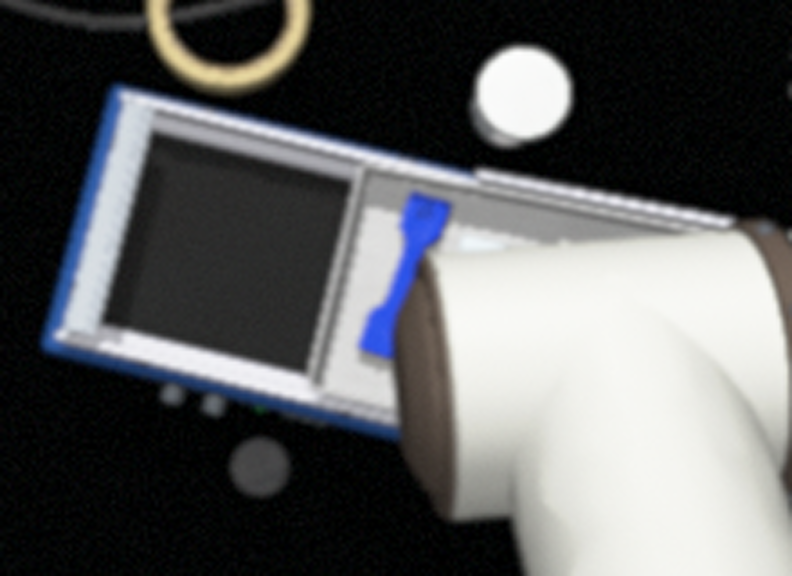

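View pics/s1.png

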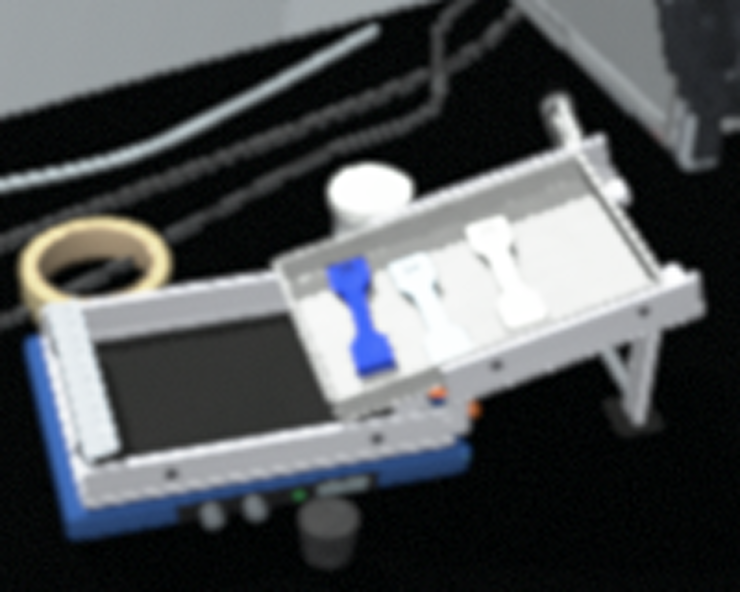

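The fingers stand at (690,140) in the scene crop, beyond the tray's near end and clear above the chute gap. The tray hasn't moved. Next I lower and then push.

drive_tool([
  [0,0,0.02,0,0],
  [0,0,0.02,0,0],
  [0,0,0.02,0,0],
  [0,0,0.01,0,0],
  [0,0,0,0,0],
  [-0.004,0,0,0,0],
  [-0.004,0,0,0,0],
  [-0.004,0,0,0,0],
  [-0.004,0,0,0,0],
  [0,0,0,0,0],
])

```text
clock: 3.8
position: [484.3, -101.2, 81.7]
ee_rot: [-0.62, 0.785, -0.0, 0.0]
contact_force: [-0.0, -0.8, 0.7]
gripper_width: -0.1
```

drive_tool([
  [-0.004,0,0.001,0,0],
  [-0.004,0,0.001,0,0],
  [-0.004,0,0.001,0,0],
  [-0.004,0,0.001,0,0],
  [-0.004,0,0.001,0,0],
  [-0.004,0,0.001,0,0],
  [-0.004,0,0.001,0,0],
  [-0.004,0,0.001,0,0],
  [0,0,0,0,0],
])

```text
clock: 4.7
position: [491.6, -70.1, 73.2]
ee_rot: [-0.619, 0.785, 0.0, 0.0]
contact_force: [-1.4, 0.1, -0.7]
gripper_width: 0.2
```

```bash
python3 snap.py 2
```

```text
4.8 [491.6 -70.4  73.3] [0.6 0.4 0.1]
```

View pics/s2.png

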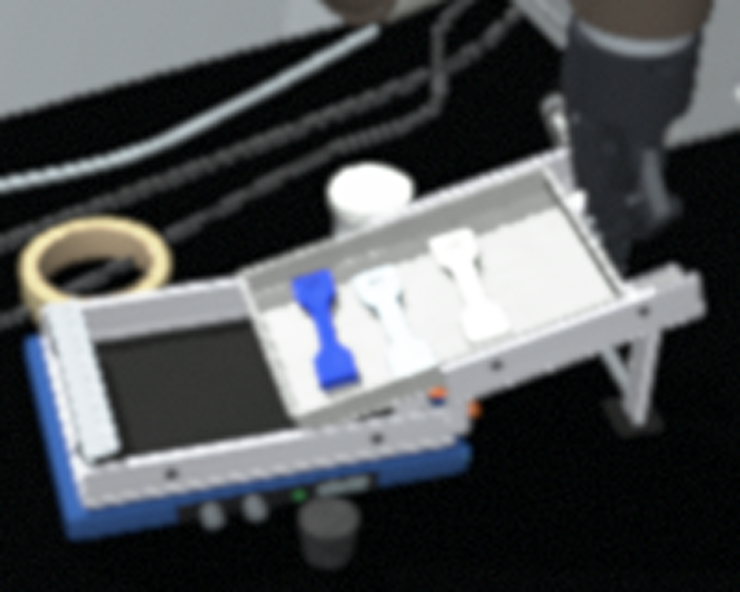

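The tray slid about 25 mm with the fingers square on its near end at (615,250). I keep pushing.

drive_tool([
  [-0.003,0,0.0005,0,0],
  [-0.003,0,0.0005,0,0],
  [-0.003,0,0.0005,0,0],
  [-0.003,0,0.0005,0,0],
  [-0.003,0,0.0005,0,0],
  [-0.003,0,0.0005,0,0],
  [-0.003,0,0.0005,0,0],
  [-0.003,0,0.0005,0,0],
  [-0.003,0,0.0005,0,0],
  [-0.003,0,0.0005,0,0],
  [-0.003,0,0.0005,0,0],
  [-0.003,0,0.0005,0,0],
  [-0.003,0,0.0005,0,0],
  [-0.003,0,0.0005,0,0],
  [-0.003,0,0.0005,0,0],
  [0,0,0,0,0],
])

```text
clock: 6.4
position: [502.3, -26.4, 65.9]
ee_rot: [-0.619, 0.785, -0.0, 0.0]
contact_force: [0.0, -0.2, -0.6]
gripper_width: 0.0
```

```bash
python3 snap.py 3
```

```text
6.5 [502.4 -26.6  66. ] [ 0.4 -0.6 -0.2]
```

View pics/s3.png

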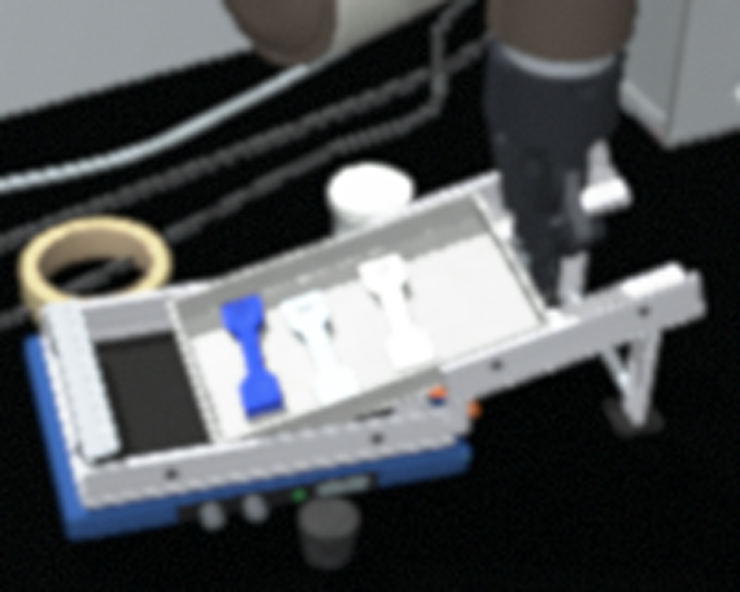

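View pics/t3.png

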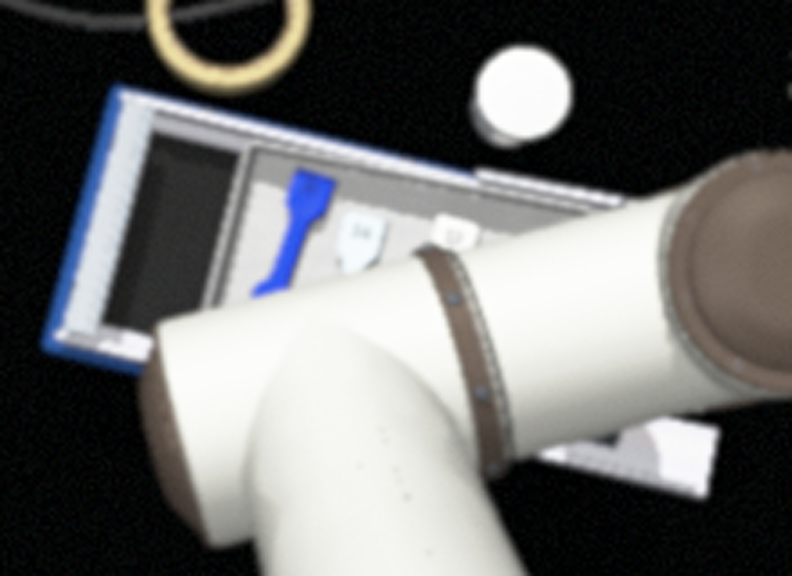

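Tray has tipped over the sills, with its far edge about 55 mm from the lip's free edge in the top crop (250,150 against 155,110). I keep pushing.

drive_tool([
  [-0.003,0,0.001,0,0],
  [-0.003,0,0.001,0,0],
  [-0.003,0,0.001,0,0],
  [-0.003,0,0.001,0,0],
  [-0.003,0,0.001,0,0],
  [-0.003,0,0.001,0,0],
  [-0.003,0,0.001,0,0],
  [-0.003,0,0.001,0,0],
  [-0.003,0,0.001,0,0],
  [-0.003,0,0.001,0,0],
  [-0.003,0,0.001,0,0],
  [-0.003,0,0.001,0,0],
  [-0.003,0,0.001,0,0],
  [-0.003,0,0.001,0,0],
  [-0.003,0,0,0,0],
  [0,0,0,0,0],
])

```text
clock: 8.1
position: [512.5, 17.4, 51.6]
ee_rot: [-0.619, 0.785, 0.0, 0.0]
contact_force: [0.4, -0.5, -1.0]
gripper_width: -0.2
```

```bash
python3 snap.py 4
```

```text
8.2 [512.7  17.2  51.8] [-0.  -0.1  0.1]
```

View pics/s4.png

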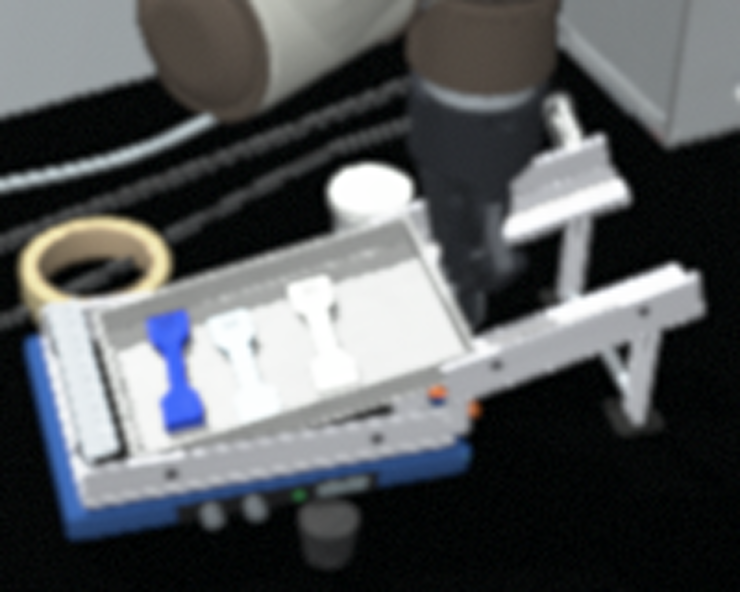

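View pics/t4.png

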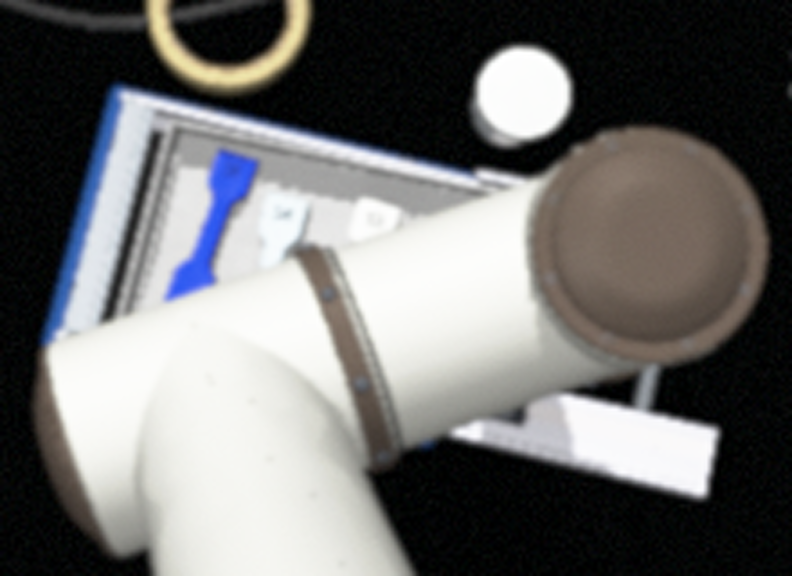

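Far edge at (165,150) is about 10 mm short of the lip's free edge (150,125), so roughly 18 mm remain to the stop. I push on slowly, watching the force.

drive_tool([
  [-0.002,0,0.0005,0,0],
  [-0.002,0,0.0005,0,0],
  [-0.002,0,0.0005,0,0],
  [-0.002,0,0.0005,0,0],
  [-0.002,0,0.0005,0,0],
  [-0.002,0,0.0005,0,0],
  [0,0,0,0,0],
])

```text
clock: 8.9
position: [515.3, 28.8, 48.7]
ee_rot: [-0.619, 0.785, 0.0, 0.0]
contact_force: [0.1, -0.3, 0.6]
gripper_width: -0.2
```

```bash
python3 snap.py 5
```

```text
9.0 [515.3  28.8  48.7] [-0.9 -0.   0. ]
```

View pics/s5.png

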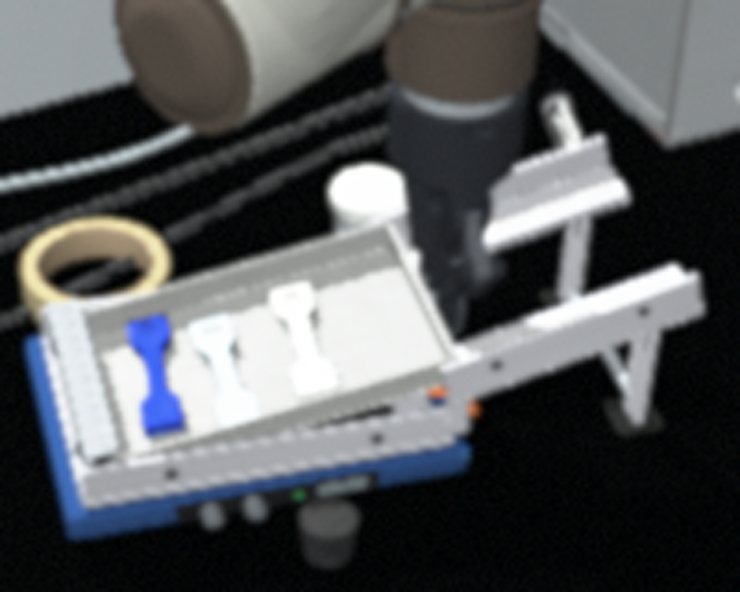

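The far edge is now level with the lip's free edge at (85,310)-(125,450).

drive_tool([
  [-0.0015,0,0,0,0],
  [-0.0015,0,0,0,0],
  [-0.0015,0,0,0,0],
  [-0.0015,0,0,0,0],
  [0,0,0,0,0],
])

```text
clock: 9.5
position: [516.6, 34.6, 48.8]
ee_rot: [-0.619, 0.785, 0.0, 0.0]
contact_force: [-0.0, -0.5, 0.4]
gripper_width: 0.4
```

```bash
python3 snap.py 6
```

```text
9.6 [516.8  34.5  48.9] [-0.8 -0.4 -0. ]
```

View pics/s6.png

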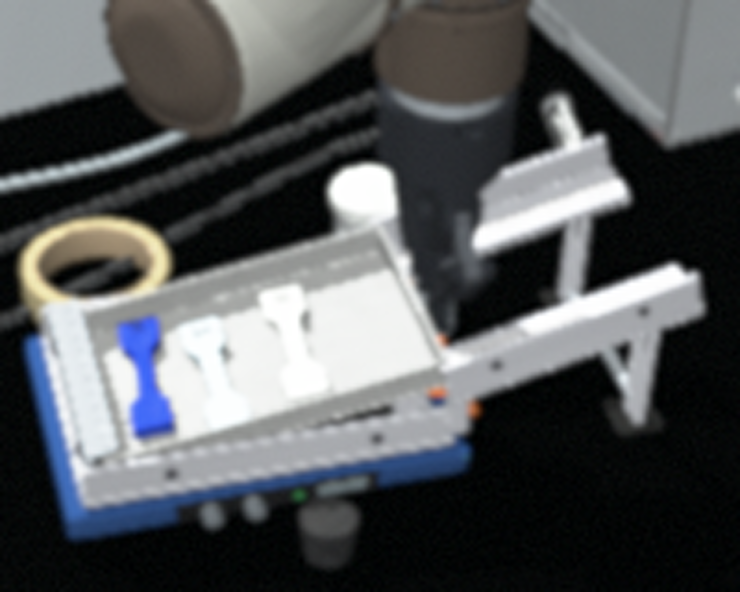

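View pics/t6.png

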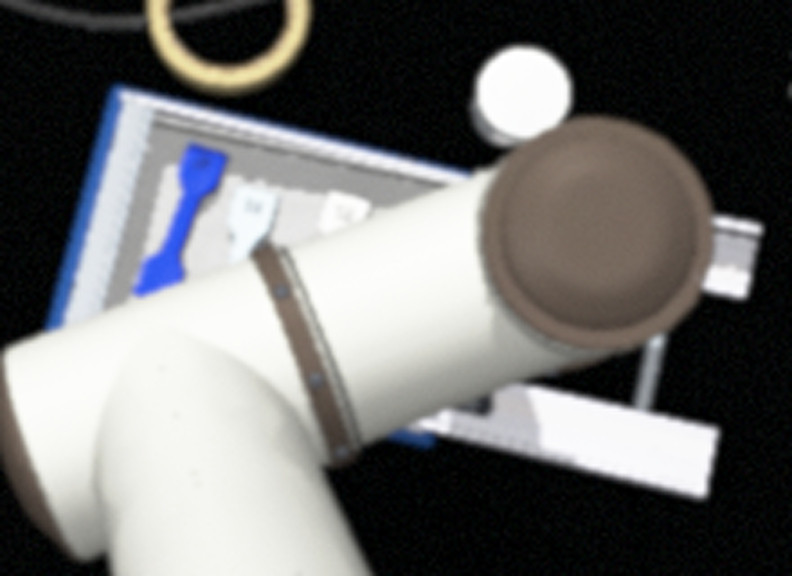

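The far rim is hidden under the lip. I push on to the back stop in 1 mm rows.

drive_tool([
  [-0.001,0,0,0,0],
  [-0.001,0,0,0,0],
  [-0.001,0,0,0,0],
  [0,0,0,0,0],
])

```text
clock: 10.0
position: [517.6, 37.5, 48.9]
ee_rot: [-0.619, 0.785, -0.0, 0.0]
contact_force: [0.1, 0.1, -0.3]
gripper_width: -0.1
```

drive_tool([
  [-0.001,0,0,0,0],
  [-0.001,0,0,0,0],
  [0,0,0,0,0],
])

```text
clock: 10.3
position: [518.0, 39.4, 48.9]
ee_rot: [-0.619, 0.785, -0.0, 0.0]
contact_force: [-0.2, 0.6, -0.3]
gripper_width: 0.3
```

```bash
python3 snap.py 7
```

```text
10.4 [518.   39.4  48.9] [-0.  -0.7  0.3]
```

View pics/s7.png

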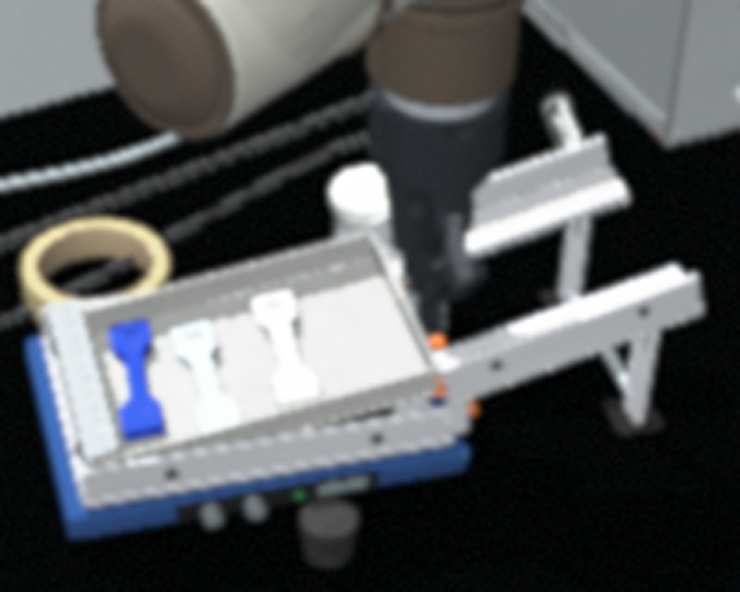

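The near edge is passing the catch (orange at (437,345) and (440,390)). There is no force rise yet, so I continue.

drive_tool([
  [-0.001,0,0,0,0],
  [-0.001,0,0,0,0],
  [0,0,0,0,0],
])

```text
clock: 10.7
position: [517.7, 40.3, 48.7]
ee_rot: [-0.619, 0.785, -0.0, -0.001]
contact_force: [0.6, -5.2, -0.7]
gripper_width: -0.1
```

drive_tool([
  [-0.001,0,0,0,0],
  [-0.001,0,0,0,0],
  [0,0,0,0,0],
])

```text
clock: 11.0
position: [517.4, 40.5, 48.7]
ee_rot: [-0.619, 0.785, -0.0, -0.003]
contact_force: [0.8, -10.1, 1.6]
gripper_width: -0.3
```

```bash
python3 snap.py 8
```

```text
11.1 [517.4  40.5  48.7] [  1.7 -10.5   1.6]
```

View pics/s8.png

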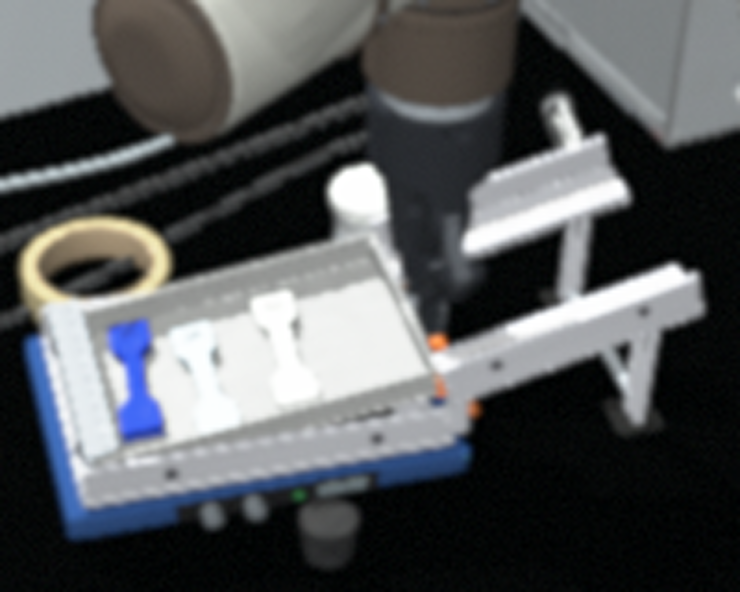

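View pics/t8.png

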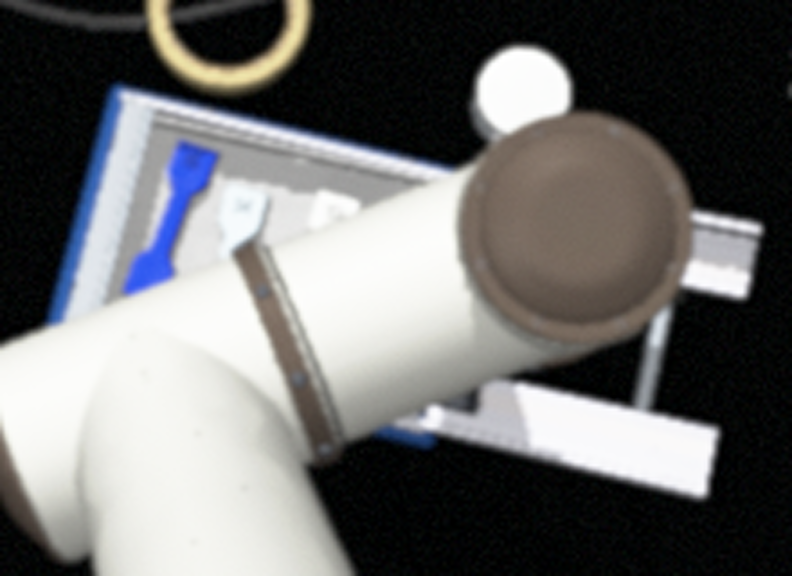

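Force rose to 10 N with no more motion, so the far edge seems to be against the back stop. I check tilt and height from depth before backing off.

```bash
cat > m.py <<'E'
import sys
from h import *
k=sys.argv[1]
d=np.load(f"pics/sd{k}.npy")
# scene tray floor / rim points from crop coordinates given
O=np.array([543,139,0.]);a=.235;Y=np.array([np.sin(a),np.cos(a),0]);X=np.array([np.cos(a),-np.sin(a),0])
u=np.array([(x,y) for y in range(120,280) for x in range(255,455)])
P=dep("scene",u,d)-O;Q=np.c_[P@X,P@Y,P[:,2]]
im=arm if 0 else None
m=(abs(Q[:,0])<50)&(Q[:,1]>-90)&(Q[:,1]<85)&(Q[:,2]>15)&(Q[:,2]<90)
q=Q[m]
for _ in range(8):
    A=np.c_[q[:,:2],np.ones(len(q))];c,*_=np.linalg.lstsq(A,q[:,2],rcond=None)
    r=Q[m][:,2]-np.c_[Q[m][:,:2],np.ones(m.sum())]@c
    q=Q[m][abs(r-np.median(r[abs(r)<8]))<3]
print("floor plane dz/dx,dz/dy,z0",c.round(4),len(q))
m=(abs(Q[:,0])<60)
for y0 in range(-125,105,6):
    s=Q[m&(abs(Q[:,1]-y0)<3)&(abs(Q[:,0])<25)]
    if len(s): print(y0,len(s),"z max/med",s[:,2].max().round(1),np.median(s[:,2]).round(1))
E
python3 m.py 8
```

```text
floor plane dz/dx,dz/dy,z0 [-6.20000e-03 -1.45900e-01  4.75494e+01] 1560
-125 4 z max/med 225.6 223.9
-119 11 z max/med 159.6 152.3
-113 16 z max/med 218.2 41.8
-107 35 z max/med 217.3 71.4
-101 35 z max/med 215.1 76.9
-95 42 z max/med 141.5 90.4
-89 212 z max/med 167.9 97.9
-83 126 z max/med 227.9 126.3
-77 65 z max/med 230.9 59.7
-71 161 z max/med 289.3 208.3
-65 236 z max/med 287.7 220.2
-59 53 z max/med 261.9 56.8
-53 42 z max/med 58.2 55.0
-47 41 z max/med 57.5 54.7
-41 40 z max/med 56.6 53.5
-35 46 z max/med 58.6 52.6
-29 43 z max/med 62.4 52.8
-23 28 z max/med 62.9 58.3
-17 53 z max/med 62.2 58.3
-11 51 z max/med 61.5 50.4
-5 36 z max/med 51.3 47.8
1 43 z max/med 49.2 47.2
7 45 z max/med 49.7 46.6
13 42 z max/med 47.5 45.1
19 45 z max/med 54.3 44.8
25 34 z max/med 55.3 52.5
31 46 z max/med 55.4 51.6
37 56 z max/med 53.9 48.0
43 48 z max/med 53.0 41.1
49 44 z max/med 43.2 40.4
55 42 z max/med 41.8 39.3
61 32 z max/med 47.8 39.0
67 42 z max/med 49.2 46.3
73 45 z max/med 47.8 45.6
79 39 z max/med 46.4 37.0
85 42 z max/med 45.5 35.7
91 16 z max/med 62.3 59.9
97 48 z max/med 63.4 59.2
103 43 z max/med 60.6 58.3
```

Floor tilt is 0.146 rad, and at the far end the floor extrapolates to the pan's height under the lip, so stage 1 holds. Now I back off, rise, and get above the near rim.

drive_tool([
  [0.003,0,0,0,0],
  [0.004,0,0,0,0],
  [0.006,0,0,0,0],
  [0.005,0,0,0,0],
  [0,0,-0.015,0,0],
  [0,0,-0.02,0,0],
  [0,0,-0.02,0,0],
  [0,0,0,0,0],
])

```text
clock: 11.9
position: [516.5, 26.1, 106.5]
ee_rot: [-0.619, 0.785, -0.001, 0.003]
contact_force: [0.4, -0.8, -0.1]
gripper_width: 0.3
```

```bash
python3 snap.py 9; python3 m.py 9|head -1
```

```text
12.0 [514.4  25.6 104. ] [ 0.1  0.1 -0.2]
floor plane dz/dx,dz/dy,z0 [-2.80000e-03 -1.46400e-01  4.76742e+01] 1558
```

View pics/s9.png

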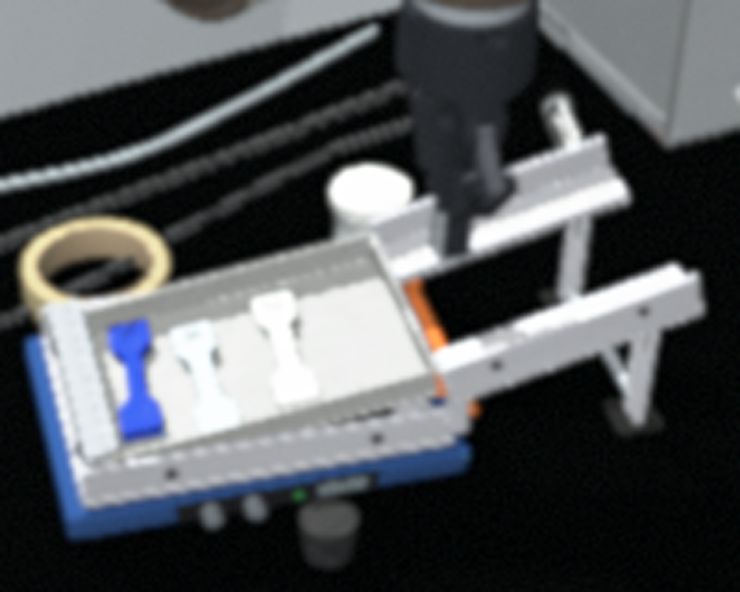

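The tray stayed tilted and tucked. Its near rim runs (370,238)-(440,368) in the crop, with the orange catch bar beyond it. I locate the rim's middle.

```bash
python3 - <<'E'
from h import *
g=lambda x,y:(255+(x+.5)/3.7-.5,120+(y+.5)/3.7-.5)
P=onz("scene",[g(370,238),g(440,368)],79);print(P.round(1),P.mean(0).round(1),np.linalg.norm(P[0]-P[1]))
p=np.array([514.4,25.6]);a=.235;Y=np.array([np.sin(a),np.cos(a)]);X=np.array([np.cos(a),-np.sin(a)])
e=P.mean(0)[:2]-p;print("along Y",e@Y,"X",e@X)
E
```

```text
[[579.4  39.6  79. ]
 [456.2  64.7  79. ]] [517.8  52.1  79. ] 125.74379288265217
along Y 26.607961353253135 X -2.8594595977403032
```

drive_tool([
  [-0.009,0.001,0,0,0],
  [-0.009,0.001,0,0,0],
  [-0.008,0,0,0,0],
  [0,0,0,0,0],
  [0,0,0.006,0,0],
  [0,0,0.005,0,0],
  [0,0,0.003,0,0],
  [0,0,0.002,0,0],
  [0,0,0.002,0,0],
  [0,0,0,0,0],
])

```text
clock: 13.0
position: [518.5, 51.2, 85.5]
ee_rot: [-0.619, 0.785, 0.0, -0.0]
contact_force: [-0.0, -0.4, 0.8]
gripper_width: -0.0
```

```bash
python3 snap.py 10
```

```text
13.1 [518.7  51.3  85.9] [-0.5  0.3  0.2]
```

View pics/s10.png

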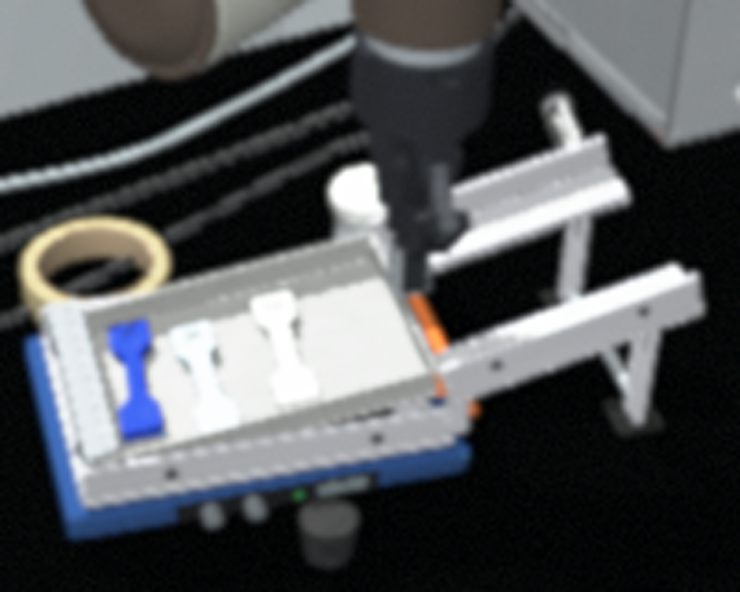

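```bash
python3 - <<'E'
from h import *
a=.235;Y=np.array([np.sin(a),np.cos(a),0])
p=np.array([518.7,51.3,85.9])
for q in (p,p+11*Y,p-11*Y,p+[0,0,-6]): print(((proj("scene",q)[0]-[255,120]+.5)*3.7-.5).round(1))
im=cv2.resize(cv2.imread("pics/s10.png")[220:340,350:480],None,fx=5,fy=5,interpolation=cv2.INTER_CUBIC);cv2.imwrite("pics/s10z.png",im)
E
```

```text
[404.6 290. ]
[386.7 292.8]
[422.4 287.1]
[404.1 297.9]
```

View pics/s10z.png

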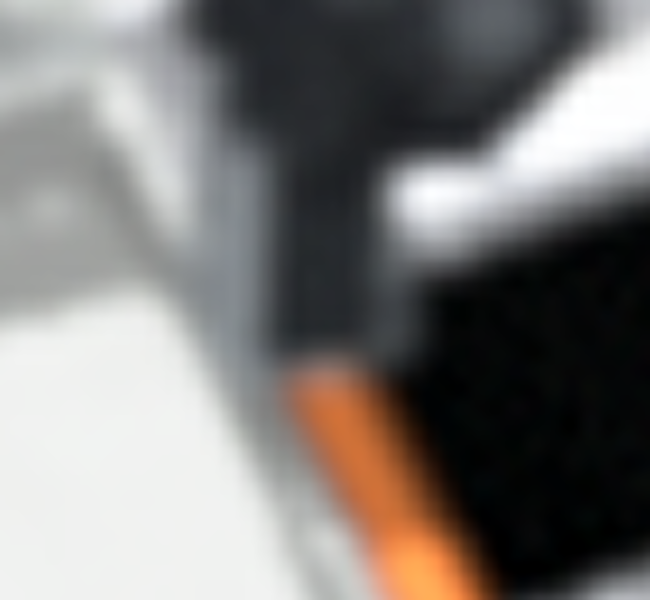

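By projection, the rim sits under the centre of the fingertips. I press down in small steps.

drive_tool([
  [0,0,0.002,0,0],
  [0,0,0.002,0,0],
  [0,0,0.002,0,0],
  [0,0,0.001,0,0],
  [0,0,0,0,0],
])

```text
clock: 13.6
position: [518.5, 51.3, 78.6]
ee_rot: [-0.619, 0.785, 0.0, -0.0]
contact_force: [0.4, -0.2, 0.5]
gripper_width: 0.0
```

drive_tool([
  [0,0,0.001,0,0],
  [0,0,0.001,0,0],
  [0,0,0,0,0],
])

```text
clock: 13.9
position: [518.9, 51.4, 77.3]
ee_rot: [-0.619, 0.785, -0.0, 0.0]
contact_force: [-0.6, 0.1, 4.1]
gripper_width: -0.1
```

Contact. Continuing.

drive_tool([
  [0,0,0.001,0,0],
  [0,0,0.001,0,0],
  [0,0,0,0,0],
])

```text
clock: 14.2
position: [519.1, 51.2, 75.6]
ee_rot: [-0.619, 0.785, -0.0, 0.0]
contact_force: [-1.0, -2.3, 6.1]
gripper_width: 0.2
```

drive_tool([
  [0,0,0.001,0,0],
  [0,0,0.001,0,0],
  [0,0,0,0,0],
])

```text
clock: 14.5
position: [519.2, 50.9, 73.8]
ee_rot: [-0.619, 0.785, -0.001, 0.0]
contact_force: [-1.1, -2.4, 6.8]
gripper_width: -0.3
```

```bash
python3 snap.py 11
```

```text
14.6 [519.2  51.   73.9] [-0.2 -2.   6.7]
```

View pics/s11.png

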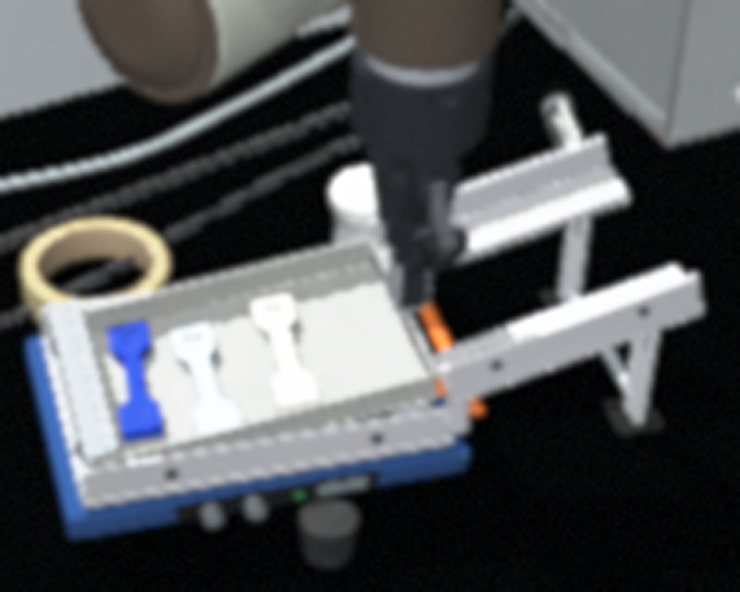

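The catch is being driven back, with its bar shifted from (470,408) to (478,408). It takes 7 N, so I continue.

drive_tool([
  [0,0,0.001,0,0],
  [0,0,0.001,0,0],
  [0,0,0.001,0,0],
  [0,0,0.001,0,0],
  [0,0,0.001,0,0],
  [0,0,0,0,0],
])

```text
clock: 15.2
position: [518.4, 51.4, 67.3]
ee_rot: [-0.619, 0.785, 0.0, -0.0]
contact_force: [-0.1, 0.2, -0.3]
gripper_width: 0.0
```

drive_tool([
  [0,0,0.001,0,0],
  [0,0,0.001,0,0],
  [0,0,0.001,0,0],
  [0,0,0.001,0,0],
  [0,0,0,0,0],
])

```text
clock: 15.7
position: [518.5, 51.3, 63.6]
ee_rot: [-0.619, 0.785, 0.0, -0.0]
contact_force: [0.9, -1.3, -0.4]
gripper_width: 0.1
```

```bash
python3 snap.py 12; python3 m.py 12|head -1
```

```text
15.8 [518.6  51.3  63.8] [ 0.4  0.2 -0.4]
floor plane dz/dx,dz/dy,z0 [-5.20000e-03 -7.15000e-02  3.99151e+01] 1518
```

View pics/s12.png

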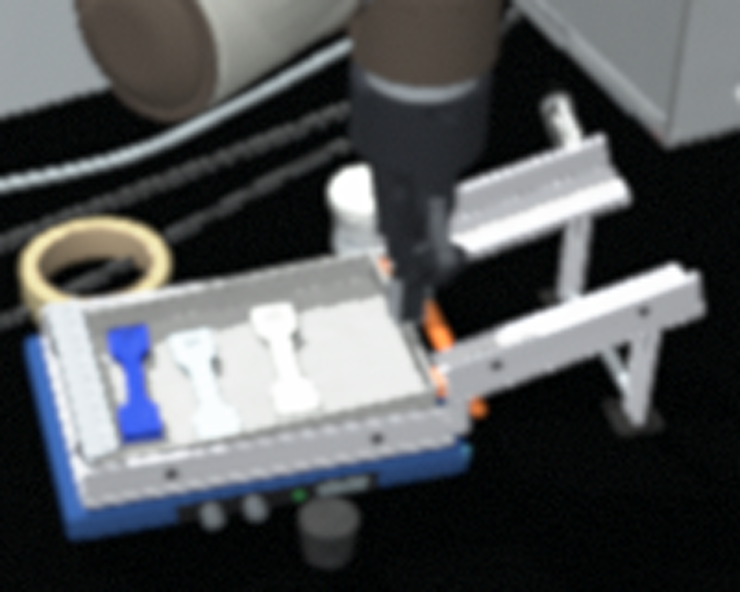

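The near edge has slipped past the wedge tips, and tilt is now 0.07 with no force. I keep pressing.

drive_tool([
  [0,0,0.001,0,0],
  [0,0,0.001,0,0],
  [0,0,0.001,0,0],
  [0,0,0.001,0,0],
  [0,0,0.001,0,0],
  [0,0,0,0,0],
])

```text
clock: 16.4
position: [518.6, 51.3, 58.7]
ee_rot: [-0.619, 0.785, 0.0, -0.0]
contact_force: [0.5, -0.4, 1.1]
gripper_width: -0.2
```

drive_tool([
  [0,0,0.001,0,0],
  [0,0,0.001,0,0],
  [0,0,0.001,0,0],
  [0,0,0,0,0],
])

```text
clock: 16.8
position: [518.5, 51.3, 55.6]
ee_rot: [-0.619, 0.785, 0.0, -0.0]
contact_force: [0.4, 0.2, 0.0]
gripper_width: 0.2
```

drive_tool([
  [0,0,0.001,0,0],
  [0,0,0.001,0,0],
  [0,0,0,0,0],
])

```text
clock: 17.1
position: [518.5, 51.3, 53.6]
ee_rot: [-0.619, 0.785, 0.0, -0.0]
contact_force: [0.2, -0.7, -0.1]
gripper_width: 0.4
```

```bash
python3 snap.py 13; python3 m.py 13|head -1
```

```text
17.2 [518.6  51.3  53.8] [ 1.2 -0.3  0.7]
floor plane dz/dx,dz/dy,z0 [-9.00000e-04 -1.00000e-04  3.25851e+01] 1481
```

View pics/s13.png

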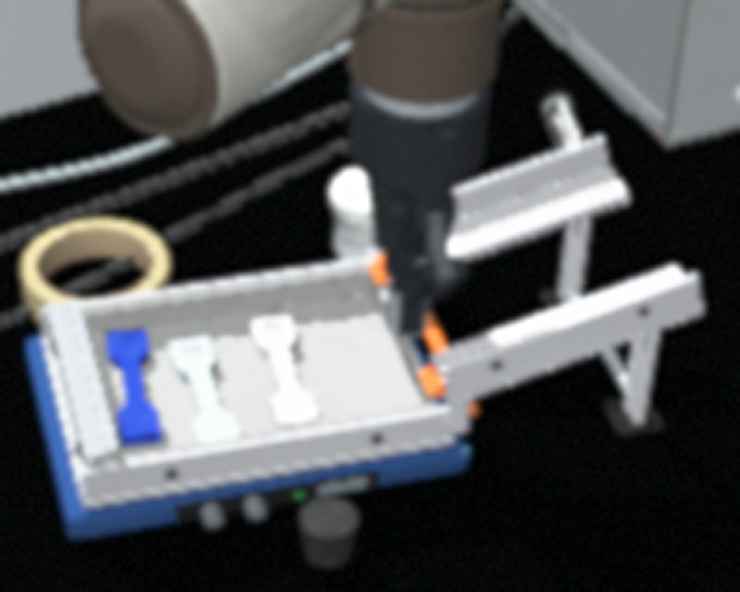

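Tray is flat (slope 0.000, floor at 32.6 including its 2 mm thickness). The catch noses show over the rim at (378,268) and (432,380). Retracting.

drive_tool([
  [0,0,-0.005,0,0],
  [0,0,-0.015,0,0],
  [0,0,-0.03,0,0],
  [0,0,-0.03,0,0],
  [0,0,-0.03,0,0],
  [0.03,0,-0.03,0,0],
  [0.04,0,-0.02,0,0],
  [0.04,0,0,0,0],
  [0.04,0,0,0,0],
  [0.04,0,0,0,0],
  [0.03,0,0,0,0],
  [0,0,0,0,0],
  [0,0,0,0,0],
])

```text
clock: 18.5
position: [467.1, -163.1, 214.1]
ee_rot: [-0.619, 0.786, -0.0, 0.0]
contact_force: [0.4, 0.1, 0.2]
gripper_width: -0.4
```

```bash
python3 snap.py 14; python3 m.py 14|head -1
```

```text
18.6 [ 467.5 -162.1  214. ] [-0.5 -0.4 -0.5]
floor plane dz/dx,dz/dy,z0 [-3.40000e-03  4.00000e-04  3.27033e+01] 1462
```

View pics/s14.png

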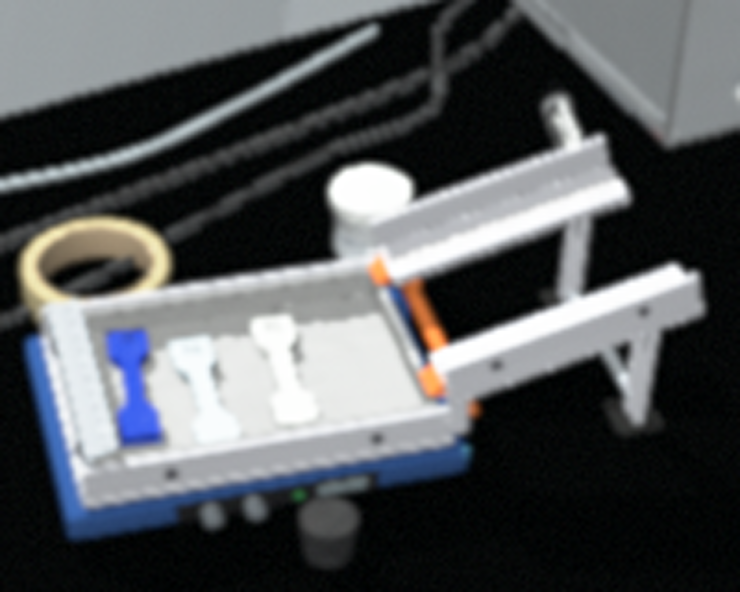

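View pics/t14.png

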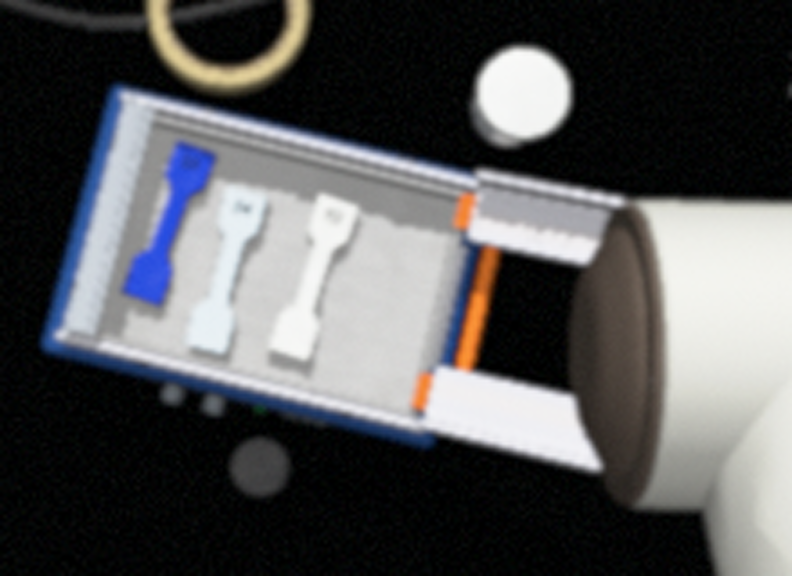

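Tray is flat, both noses are over the near rim (465,210 and 425,392 in the top crop), the coupons are inside, and the tape, cup and stopper are at the same pixels as before.

```bash
python3 -c "
from bench import arm
print(arm.job_done())"
```

```text
the job is handed in; nothing more can be done
None
```

The tray is loaded: its far edge is under the lip, it lies flat in the pan and the orange catch is out over its near rim. I handed the job in at about 18.6 s. No verdict is reported, so success rests on my own checks.

**What I did:** I pushed the tray down the rails with closed fingers until it stopped against the back stop, at about 10 N. With the far edge tucked, the tray was still tilted 0.146 rad. I then pressed the near rim down; the highest reading I took was about 7 N before the catch gave way. After that I drew the arm clear.

**Last checks:**
- **Tray:** the depth fit gives a slope along its length of about 0.000 rad (0.003 across), and an inside floor height of 32.7 mm. With the 2 mm bottom, that puts the underside near 30.7 mm.
- **Catch:** both noses show over the near rim and the bar looks back at its original place. I judged "fully out" by eye and did not measure the catch travel.
- **Coupons and bystanders:** all three coupons are in the tray. The tape, cup and stopper sit at the same pixels as at the start.
- **Arm:** clear of everything, with no force above sensor noise.

**What disagreed:** my early estimates of the dock's yaw ranged from 0.19 to 0.245 rad, and its origin was off by a few millimetres. I used 0.235 rad, and contact force and repeated pictures settled the rest. The far edge's depth under the lip was never measured directly. I inferred it from the stop against the back wall and from the catch closing over the near rim.

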